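# Snap the dust cap onto the cylinder head's stud and keep it pressed

## Task

Take the wide black dust cap (the larger of the two caps) out of the parts tray and put it, open side down, over the upright stud on the cylinder head. Press it straight down until it clicks past the spring balls and sits on the rubber seal ring, then keep pressing firmly so that the seal stays squeezed: finish while still pressing on the cap, without letting go or easing off. Leave the small cap and all the other things where they are.

Things in the scene. Friction and masses are not known exactly. Their poses are not given: they have to be found in the camera images.
- cap_mid (a point): Centre (half-way up) of the wide black plastic dust cap, loose, 0.04 kg, standing open side down in the tray; z up along its axis. 54 mm tall: the lower 28 mm is a round skirt 42 mm in diameter; above it a fluted round grip, 25 mm in diameter and 26 mm tall, rises from a flat shoulder ring 9 mm wide on which fingertips can push. This point is 27 mm above the underside, 1 mm below the shoulder.
- cap_foot (a point): Centre of the underside (lower rim) of the wide dust cap, z up along its axis, 27 mm below cap_mid. From here the cap is hollow, 25 mm deep, bore 32 mm in diameter, narrowed to 25 mm by a 3 mm thick lip at the lower rim.
- stud_seat (a point): On the stud's axis, level with the top of the free seal ring, 66 mm above the bench, fixed to the head, z up. The steel stud, 22 mm in diameter, rises 18.5 mm above it; its top 6 mm taper to 12 mm. The cap's underside meets the spring balls 12 mm above this point; the push peaks at about 10 mm and drops at 8 to 6 mm (the click), then the balls draw the cap down. Let go, it rests at 0 mm.
- ball0: One of four steel spring balls, 10 mm in diameter, that stick out of the stud to 30 mm across, centred 7.8 mm above stud_seat; origin at its centre. Pushing the cap's lip over them takes about 10 N, which then drops to nothing.
- seal: Black rubber seal ring round the foot of the stud, 42 mm outer and 27 mm inner diameter, 6 mm tall; origin at the centre of its underside. It gives under the cap like a spring of 2.5 N per mm, by at most 5 mm (a push of 12 N).
- head: Aluminium motor-scooter cylinder head, heavy and fixed to the bench, 146 x 170 mm, top face at 44 mm; origin at the centre of its underside. The stud stands on a round boss 52 mm in diameter and 60 mm high, offset 12 mm along the head's x and 35 mm along its y. Bolt heads and valve springs on its top reach up to 64 mm.
- tray: Steel parts tray, fixed, 120 mm (its x) by 210 mm (its y), walls 18 mm high, floor 3 mm thick; origin at the centre of its underside. The two caps stand in it about 110 mm apart along its y, in either order.
- small_cap_mid (a point): Centre of the small black cap, the wrong one, 29 mm in diameter and 36 mm tall with a 15 mm grip, standing in the tray. To be left alone.
- socket: Steel wrench socket standing upright between tray and head, 24 mm in diameter, 32 mm tall; origin at its underside. A bystander.
- spark_plug: Spark plug lying on the bench near the robot, 71 mm long, 19 mm thick. A bystander.
- screwdriver: Screwdriver lying on the bench near the robot, 200 mm long, 26 mm thick, its length along its x. A bystander.
- wrench: Steel wrench lying beyond the tray and head, 200 mm long, 8 mm thick. A bystander.
- pliers: Pliers lying beyond the tray and head, 165 mm long, 14 mm thick. A bystander.
- oil_bottle: Oil bottle, 60 mm in diameter, 150 mm tall, standing on the bench's far side. A bystander.
- screw_cup: Small open steel cup, 64 mm in diameter, 50 mm tall, standing on the bench's far side. A bystander.
Things that resemble listed ones, but are neither listed nor needed, are in the scene too. Leave any orange or purple look-alike of the part that bears cap_mid alone.

How it is judged:
By the outcome, as a careful person would: the job done as asked, in the order asked, and still so for the second after the job is handed in, while the arm keeps its last pose, push and grip.
It also fails if it takes over 58 s, if anything falls off the work surface, if the arm or the gripper's body presses on something with over 40 N, if the wrist force passes 120 N, or if a joint passes its speed limit or range.

## Robot

A 7-joint arm with a two-finger parallel gripper is mounted at the origin on the work surface. World frame = base frame: x ahead of the robot, y to its left, z up, the work surface at z = 0. Lengths are in m, angles in rad, forces in N, time in s.
With the tool pointing down it reaches from about 0.425 to 0.95 m from the base axis. Payload 4.7 kg.
Tool frame: the origin (TCP) lies at the very end of the fingers, on their centre line; the grasp point (between the pads) lies ctrl.pinch_z behind it (ctrl.pinch_z is the distance from the TCP to the grasp point, in m); x points along the fingers, y is the direction in which the jaws open and shut, and the axes are right-handed (so a half turn about x gives the same grasp; the last joint's range is limited). The gripper opens to 87 mm and grips with 3 to 60 N. Pads are 19 mm wide; open, the fingers measure 117 mm over their backs; the gripper's body (75 mm by 190 mm) begins 51 mm behind the grasp point.
Start: joints at [1.185, 0.469, -0.049, 1.532, 0.024, 1.141, -0.082], TCP at [0.236, -0.632, 0.223] pointing down, gripper open.
Joint ranges: [-2.59, 2.59], [-0.33, 1.99], [-1.39, 1.29], [0.1, 2.45], [-1.04, 4.18], [0.21, 1.99], [-2.66, 2.66]. Speed limits (rad/s): [2.57, 2.57, 3.14, 3.14, 3.14, 3.14, 3.14].

## Interface

Orientations are given as a unit quaternion [w, x, y, z].
In Python, from cell import ctrl gives the robot as it stands. The module is installed in compiled form; this text tells all that it offers.
- The arm moves only by the tool jog_arm, never from a script. Its argument "deltas" is a list of rows, each a list of 3 entries, a list of its own where there are three numbers: the gripper command: -1 is shut, 1 is fully open, values between are in proportion, then the shift along the tool's x, y, z in mm, then the turn, a rotation vector about the tool's x, y, z in degrees. In form: [[hand, [tx, ty, tz], [rx, ry, rz]], ...]. A call has 1 to 8 rows; each row shifts and turns the commanded pose from where the row before left it, along the tool's axes as they then stand; what a row does not reach is not made up. A row lasts 1/8 s, in which the tool goes at most 62.5 mm and 10.7 degrees, less where a joint would pass 70% of its speed; a pose out of reach is approached as far as the arm can. A call with a gripper value outside its range is refused whole. The fingers move at their own pace and stop on an object; the grip force is fixed at half the most. Time passes only in rows, so rows that do not move let the fingers close. It gives the time, the measured TCP pose, the force and the opening at its end, in the units of the state.
- ctrl.read_state(): the state, without advancing time (a new reading comes with each control period).
- ctrl.read_camera(name): name is "scene" or "top" or "wrist"; returns a dict with "color" (400x640x3 uint8, red, green, blue), "camera_matrix" (3x3 intrinsics, pixels), "R" (3x3) and "t" (3): a world point X has camera coordinates R X + t; the wrist camera has in their place "mount" (4x4, takes a point from camera to tool coordinates, whose origin is the TCP and whose axes are the tool frame's). Camera axes: x right, y down, z forward; pixel columns grow to the right and rows downward; lengths in m; the calibration is good to about 2 mm. The wrist camera is an equidistant fisheye: a pixel r from the principal point sees the ray r / f radians off the axis. A picture is of the moment at which its call begins: read the wrist's pose just before it. There is no depth.
- ctrl.close_job(): hands the job in, once; it reports no verdict.
The state is a dict: "time_s": time; "joints": joint angles; "qd": joint speeds; "joint_torque": joint torques, N m; "eef_pos": TCP position; "ee_rot": TCP orientation; "ft_force": force on the tool from outside, world axes, zero at the start; "ft_torque": the same for the moment, N m; "width": opening from 0.0 (shut) to 1.0 (fully open).
Only numpy, scipy, OpenCV 4.12 (cv2) and the standard library are available. Lean on these libraries where they do the work, as an engineer would, in place of code of your own. Each camera call takes 0.05 s, during which the arm holds its last target. There are 200 camera calls.

## Working session

There is one attempt and no reset: what is moved stays moved. The work goes in short steps, Python scripts to look and compute and a tool call to move; the robot and the scene stay as the last step left them, time stands still between calls to the robot, and variables do not carry over. Pictures are saved under pics/ and viewed, about 8 in all and at most 12, crops included, and the job is handed in when it is done.

Besides the shell and the picture viewer there is one more tool, called after "Emit:" as name(argument=value, ...), one argument or row to a line, values as JSON. jog_arm: Moves the arm, as the interface text tells. Its arguments: {"type":"object","properties":{"deltas":{"type":"array"}},"required":["deltas"]}

```bash
mkdir -p pics; cat > h.py <<'E'
import numpy as np, cv2
from scipy.spatial.transform import Rotation as R
from cell import ctrl
def rot(q): return R.from_quat([q[1],q[2],q[3],q[0]]).as_matrix()
def snap(name,f):
    s=ctrl.read_state(); c=ctrl.read_camera(name); cv2.imwrite('pics/'+f,c['color'][:,:,::-1]); 
    np.savez('pics/'+f+'.npz',p=s['eef_pos'],q=s['ee_rot'],**c); return s,c
def ray(d,u,v):
    K=d['camera_matrix']
    x=np.array([(u-K[0,2])/K[0,0],(v-K[1,2])/K[1,1]])
    if 'mount' in d:
        r=np.hypot(*x); n=np.array([*(x/max(r,1e-9)*np.sin(r)),np.cos(r)])
        T=np.eye(4);T[:3,:3]=rot(d['q']);T[:3,3]=d['p'];M=T@d['mount']
        return M[:3,3],M[:3,:3]@n
    n=np.array([*x,1.]);return -d['R'].T@d['t'],d['R'].T@n
def at(f,u,v,z):
    d=np.load('pics/'+f+'.npz'); o,n=ray(d,u,v); return (o+n*(z-o[2])/n[2]).round(4)
E
python3 - <<'E'
from h import *
s,c=snap('top','top1.png'); snap('scene','sc1.png'); print(s, ctrl.pinch_z); print(rot(s['ee_rot']).round(3))
E
```

```text
{'time_s': 0.0, 'joints': array([ 1.18512765,  0.46945072, -0.04861524,  1.53367999,  0.02410448,
        1.14095855, -0.08230029]), 'qd': array([-0.0003942 ,  0.00036515,  0.00051608, -0.00119921,  0.00179101,
        0.00082393, -0.00148754]), 'joint_torque': array([-5.20024732e-04, -5.07971478e+01, -8.06521601e-02, -2.36162245e+01,
       -6.11186097e-02,  3.80650442e-02,  1.90071019e-04]), 'eef_pos': array([ 0.23555991, -0.63194114,  0.22149912]), 'ee_rot': array([-0.12482604, -0.69574093, -0.12614709,  0.69602437]), 'ft_force': array([ 0.72148653, -0.69605264, -0.11835922]), 'ft_torque': array([-0.02804583,  0.01110074, -0.01273269]), 'width': 1.002667980517926} 0.0187
[[-0.001  0.349 -0.937]
 [ 0.002 -0.937 -0.349]
 [-1.    -0.002  0.   ]]
```

View pics/top1.png

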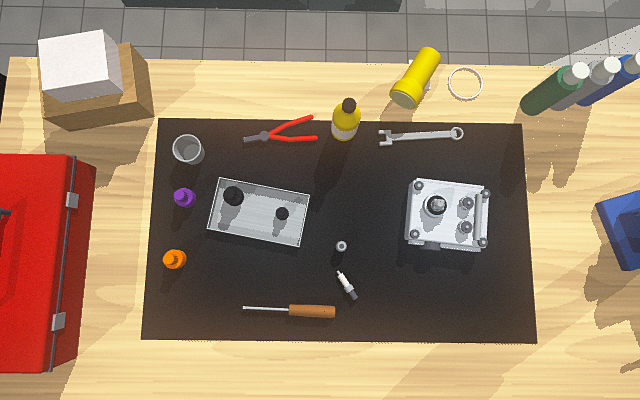

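View pics/sc1.png

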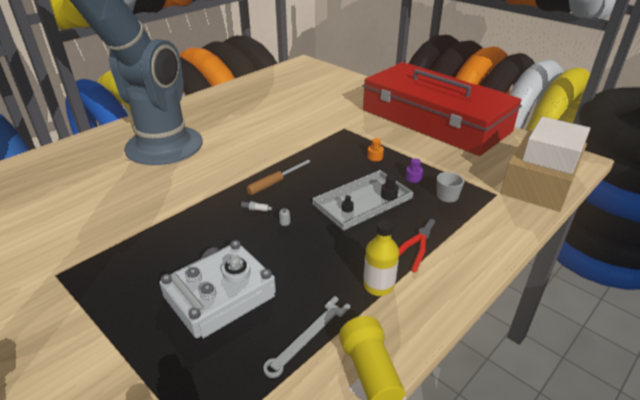

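The top view shows the wide cap at about (233,196), the small cap at (282,213) and the stud at (436,204). The socket is at (341,246), and the orange and purple decoys are to the left of the tray.

```bash
python3 - <<'E'
from h import *
f='top1.png'
print('cap top',at(f,233,195,.057),'small',at(f,282,212,.039),'stud',at(f,436,203,.0845),'socket',at(f,341,246,.032),'bottle',at(f,348,105,.15))
for p in [(218,178),(310,191),(301,247),(207,232)]: print('tray',at(f,*p,.018))
for p in [(415,179),(490,181),(486,250),(405,245)]: print('head',at(f,*p,.044))
for p in [(184,196),(175,259)]: print('decoy',at(f,*p,.05))
im=cv2.imread('pics/top1.png')
a=cv2.resize(im[170:255,200:315],None,fx=5,fy=5,interpolation=2);b=cv2.resize(im[170:255,395:500],None,fx=5,fy=5,interpolation=2)
cv2.imwrite('pics/cr.png',cv2.resize(np.hstack([a,b])[:, :],(800,309)))
E
```

```text
cap top [0.6095 0.2319 0.057 ] small [0.5764 0.1281 0.039 ] stud [ 0.5939 -0.1933  0.0845] socket [ 0.5048 -0.0008  0.032 ] bottle [ 0.7761 -0.0053  0.15  ]
tray [0.6541 0.2761 0.018 ]
tray [0.6272 0.0683 0.018 ]
tray [0.502  0.0862 0.018 ]
tray [0.5324 0.294  0.018 ]
head [ 0.6526 -0.1623  0.044 ]
head [ 0.6504 -0.3277  0.044 ]
head [ 0.4997 -0.3105  0.044 ]
head [ 0.5082 -0.1369  0.044 ]
decoy [0.607  0.3384 0.05  ]
decoy [0.4731 0.3485 0.05  ]
```

View pics/cr.png

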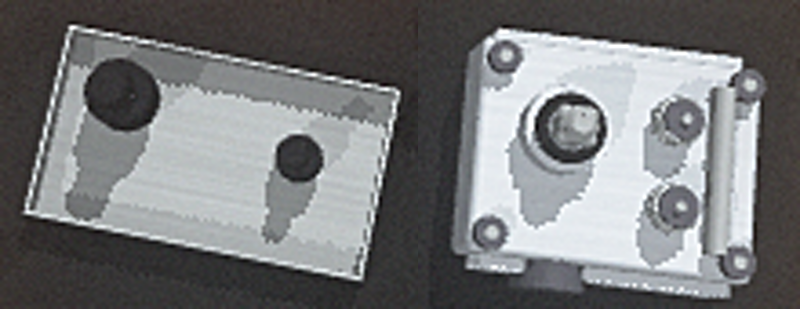

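Emit:
jog_arm(
  deltas=[
    [1,[0,0,0],[-9.94,0,0]],
    [1,[0,0,0],[-9.94,0,0]],
    [1,[0,0,0],[-9.94,0,0]],
    [1,[0,0,0],[-9.94,0,0]],
    [1,[0,0,0],[-9.94,0,0]],
    [1,[0,0,0],[-9.94,0,0]],
    [1,[0,0,0],[-9.94,0,0]],
    [1,[0,0,0],[0,0,0]],
  ],
)

```text
time_s: 1.1
eef_pos: [0.2355, -0.6323, 0.222]
ee_rot: [0.499, 0.501, 0.5, -0.5]
ft_force: [-0.0, -0.4, 0.1]
width: 1.0
```

Emit:
jog_arm(
  deltas=[
    [0.3,[0,45,-55],[0,0,0]],
    [0.3,[0,45,-55],[0,0,0]],
    [0.3,[0,45,-55],[0,0,0]],
    [0.3,[0,45,-55],[0,0,0]],
    [0.3,[0,45,-55],[0,0,0]],
    [0.3,[0,45,-55],[0,0,0]],
    [0.3,[0,45,-55],[0,0,0]],
    [0.3,[0,45,-55],[0,0,0]],
  ],
)

```text
time_s: 2.1
eef_pos: [0.5532, -0.2439, 0.2226]
ee_rot: [-0.499, -0.501, -0.499, 0.501]
ft_force: [-0.7, -1.1, 0.4]
width: 0.651
```

```bash
python3 - <<'E'
from h import *
s,c=snap('wrist','w1.png'); print(s['time_s'],s['eef_pos'],s['width'],s['ft_force']);print(rot(s['ee_rot']).round(3)); print(c['mount'].round(3),c['camera_matrix'])
E
```

```text
2.1 [ 0.55318973 -0.24390321  0.22258056] 0.6505679065714969 [-0.69898336 -1.06732687  0.36603513]
[[ 0.     1.    -0.003]
 [-0.    -0.003 -1.   ]
 [-1.     0.     0.   ]]
[[ 0.    -0.281  0.96  -0.162]
 [ 1.     0.    -0.     0.   ]
 [-0.     0.96   0.281 -0.077]
 [ 0.     0.     0.     1.   ]] [[309.70691629   0.         322.32318884]
 [  0.         309.70691629 204.16692981]
 [  0.           0.           1.        ]]
```

View pics/w1.png

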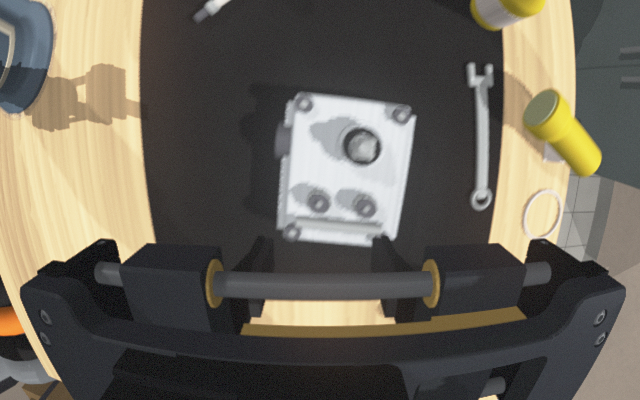

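The wrist view shows the stud and seal at about (362,146), between the two rear bolt heads. I'll enlarge it.

```bash
python3 - <<'E'
from h import *
print(at('w1.png',362,146,.066),at('w1.png',362,146,.0845))
im=cv2.imread('pics/w1.png')[116:176,322:402]
cv2.imwrite('pics/cr2.png',cv2.resize(im,None,fx=10,fy=10,interpolation=2))
E
```

```text
[ 0.5945 -0.1976  0.066 ] [ 0.5921 -0.1958  0.0845]
```

View pics/cr2.png

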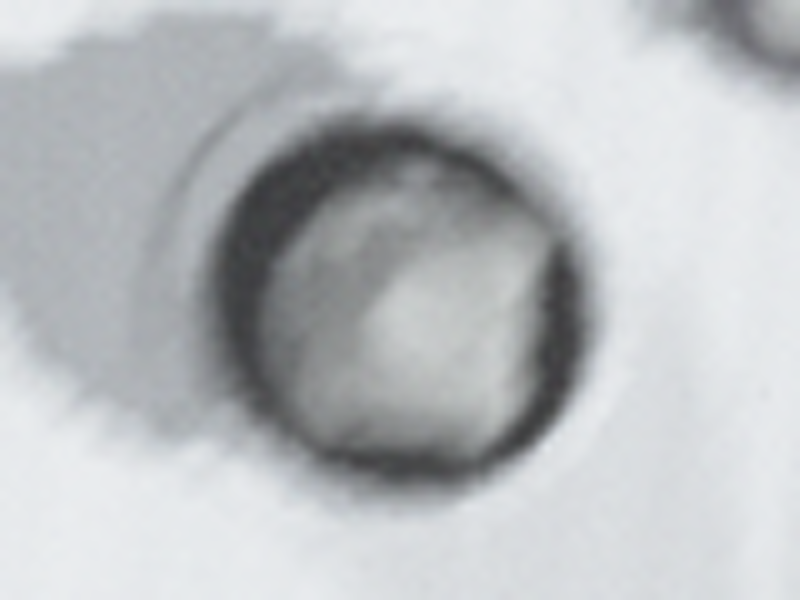

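The seal ring is centred at about (362,146), which puts the stud near (0.594, -0.197). Next is the cap.

Emit:
jog_arm(
  deltas=[
    [0.3,[0,7,-53],[0,0,0]],
    [0.3,[0,7,-53],[0,0,0]],
    [0.3,[0,7,-53],[0,0,0]],
    [0.3,[0,7,-53],[0,0,0]],
    [0.3,[0,7,-53],[0,0,0]],
    [0.3,[0,7,-53],[0,0,0]],
    [0.3,[0,7,-53],[0,0,0]],
    [0.3,[0,0,0],[0,0,0]],
  ],
)

```text
time_s: 3.15
eef_pos: [0.6001, 0.1319, 0.2227]
ee_rot: [0.501, 0.499, 0.503, -0.498]
ft_force: [-0.7, 0.1, 1.2]
width: 0.649
```

Emit:
jog_arm(
  deltas=[
    [0.3,[30,0,0],[0,0,0]],
    [0.3,[30,0,0],[0,0,0]],
    [0.3,[0,0,0],[0,0,0]],
  ],
)

```text
time_s: 3.52
eef_pos: [0.5995, 0.1236, 0.1601]
ee_rot: [-0.499, -0.499, -0.5, 0.503]
ft_force: [-0.6, -0.3, 0.4]
width: 0.649
```

```bash
python3 - <<'E'
from h import *
s,c=snap('wrist','w2.png'); print(s['time_s'],s['eef_pos'],s['width'],s['ft_force']);print(rot(s['ee_rot']).round(3))
E
```

```text
3.525 [0.59948649 0.12356456 0.16010815] 0.6494067465042908 [-0.55120602 -0.30244751  0.43606267]
[[-0.005  1.    -0.003]
 [-0.002 -0.003 -1.   ]
 [-1.    -0.005  0.002]]
```

View pics/w2.png

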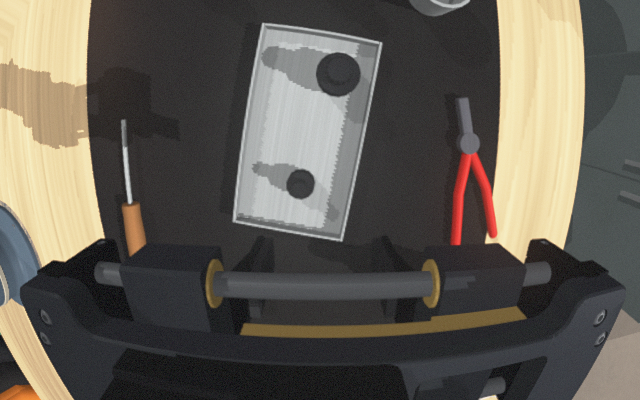

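The wide cap's skirt is at about (338,74) and its grip top at about (340,70). The small cap is at (300,184).

```bash
python3 - <<'E'
from h import *
print(at('w2.png',338.3,74.5,.031),at('w2.png',340,70,.057),at('w1.png',361.65,145.75,.066),at('w1.png',364.2,147.8,.0845), at('top1.png',233.5,195.8,.031))
E
```

```text
[0.6139 0.2396 0.031 ] [0.6142 0.2401 0.057 ] [ 0.5941 -0.1973  0.066 ] [ 0.5943 -0.1975  0.0845] [0.6119 0.2365 0.031 ]
```

Emit:
jog_arm(
  deltas=[
    [0.3,[0,5,-39],[0,0,0]],
    [0.3,[0,5,-39],[0,0,0]],
    [0.3,[0,5,-38],[0,0,0]],
    [0.3,[30,0,0],[0,0,0]],
    [0.3,[30,0,0],[0,0,0]],
    [0.3,[0,0,0],[0,0,0]],
    [0.3,[0,0,0],[0,0,0]],
  ],
)

```text
time_s: 4.45
eef_pos: [0.6174, 0.242, 0.1047]
ee_rot: [0.5, 0.501, 0.499, -0.499]
ft_force: [0.5, -0.2, -0.2]
width: 0.65
```

```bash
python3 - <<'E'
from h import *
s,c=snap('wrist','w3.png'); print(s['time_s'],s['eef_pos'],s['width'],s['ft_force']);print(rot(s['ee_rot']).round(4))
cv2.imwrite('pics/w3c.png',cv2.resize(cv2.imread('pics/w3.png')[160:310,222:422],None,fx=4,fy=4,interpolation=2))
E
```

```text
4.45 [0.61736482 0.24199691 0.10466105] 0.6504026922290861 [ 0.49764016 -0.15458242 -0.16580488]
[[ 2.9e-03  1.0e+00 -6.0e-04]
 [ 1.3e-03 -6.0e-04 -1.0e+00]
 [-1.0e+00  2.9e-03 -1.3e-03]]
```

View pics/w3c.png

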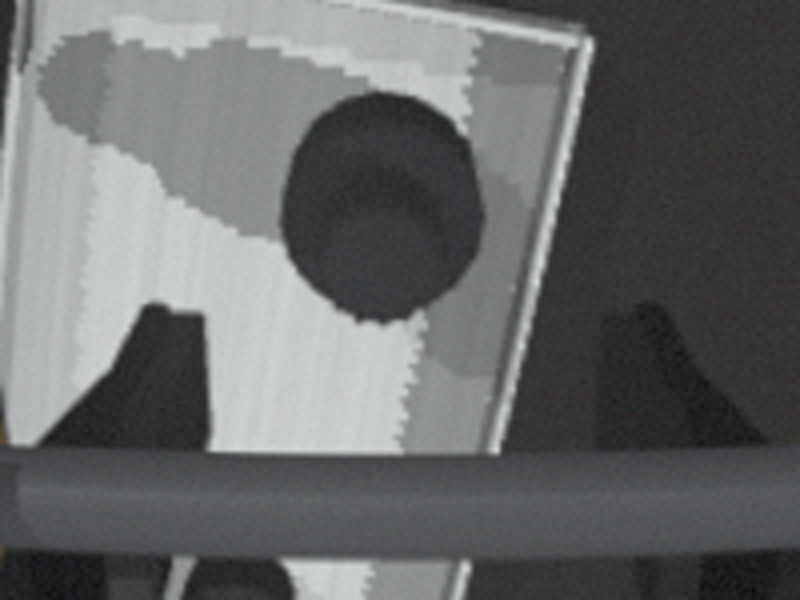

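The cap is between the open fingers. Its skirt is centred at about (317,208.5) and its grip top at about (317,224).

```bash
python3 - <<'E'
from h import *
print(at('w3.png',317.1,208.5,.031),at('w3.png',317.1,224.1,.057))
E
```

```text
[0.6136 0.2467 0.031 ] [0.6139 0.2429 0.057 ]
```

Emit:
jog_arm(
  deltas=[
    [0.3,[0,-3.5,-0.5],[0,0,0]],
    [0.3,[20,0,0],[0,0,0]],
    [0.3,[20,0,0],[0,0,0]],
    [0.3,[15,0,0],[0,0,0]],
    [0.3,[10,0,0],[0,0,0]],
    [0.3,[4,0,0],[0,0,0]],
    [0.3,[0,0,0],[0,0,0]],
    [0.3,[0,0,0],[0,0,0]],
  ],
)

```text
time_s: 5.5
eef_pos: [0.613, 0.2424, 0.0342]
ee_rot: [0.5, 0.5, 0.5, -0.499]
ft_force: [0.2, -0.2, 0.3]
width: 0.649
```

Emit:
jog_arm(
  deltas=[
    [0.3,[2,0,0],[0,0,0]],
    [-1,[0,0,0],[0,0,0]],
    [-1,[0,0,0],[0,0,0]],
    [-1,[0,0,0],[0,0,0]],
    [-1,[0,0,0],[0,0,0]],
    [-1,[0,0,0],[0,0,0]],
    [-1,[0,0,0],[0,0,0]],
  ],
)

```text
time_s: 6.38
eef_pos: [0.6126, 0.2421, 0.0316]
ee_rot: [0.5, 0.5, 0.5, -0.5]
ft_force: [0.4, -0.2, 0.7]
width: 0.272
```

Gripped at about 23.7 mm opening. Lifting, then carrying the cap to the stud.

Emit:
jog_arm(
  deltas=[
    [-1,[-15,0,0],[0,0,0]],
    [-1,[-30,0,0],[0,0,0]],
    [-1,[-40,0,0],[0,0,0]],
    [-1,[-40,0,0],[0,0,0]],
    [-1,[-15,0,20],[0,0,0]],
    [-1,[0,0,40],[0,0,0]],
    [-1,[0,-3,45],[0,0,0]],
    [-1,[0,-3,45],[0,0,0]],
  ],
)

```text
time_s: 7.38
eef_pos: [0.6057, 0.0886, 0.1707]
ee_rot: [-0.5, -0.499, -0.5, 0.501]
ft_force: [0.1, -0.1, 0.2]
width: 0.273
```

Emit:
jog_arm(
  deltas=[
    [-1,[0,-3,45],[0,0,0]],
    [-1,[0,-3,45],[0,0,0]],
    [-1,[0,-3,45],[0,0,0]],
    [-1,[0,-3,45],[0,0,0]],
    [-1,[0,-3,45],[0,0,0]],
    [-1,[0,0,40],[0,0,0]],
    [-1,[0,0,0],[0,0,0]],
    [-1,[0,0,0],[0,0,0]],
  ],
)

```text
time_s: 8.38
eef_pos: [0.5907, -0.1733, 0.171]
ee_rot: [-0.499, -0.5, -0.5, 0.5]
ft_force: [0.3, 1.1, -0.6]
width: 0.274
```

```bash
python3 - <<'E'
from h import *
s,c=snap('wrist','w4.png'); print(s['time_s'],s['eef_pos'],s['width'],s['ft_force']);print(rot(s['ee_rot']).round(4))
im=cv2.imread('pics/w4.png')
cv2.imwrite('pics/w4c.png',cv2.resize(im[160:310,222:422],None,fx=4,fy=4,interpolation=2))
E
```

```text
8.375 [ 0.59065373 -0.17325561  0.17095962] 0.2738055609054281 [ 0.26796166  1.11517353 -0.60112073]
[[-1.5e-03  1.0e+00 -6.0e-04]
 [ 6.0e-04 -6.0e-04 -1.0e+00]
 [-1.0e+00 -1.5e-03 -6.0e-04]]
```

View pics/w4c.png

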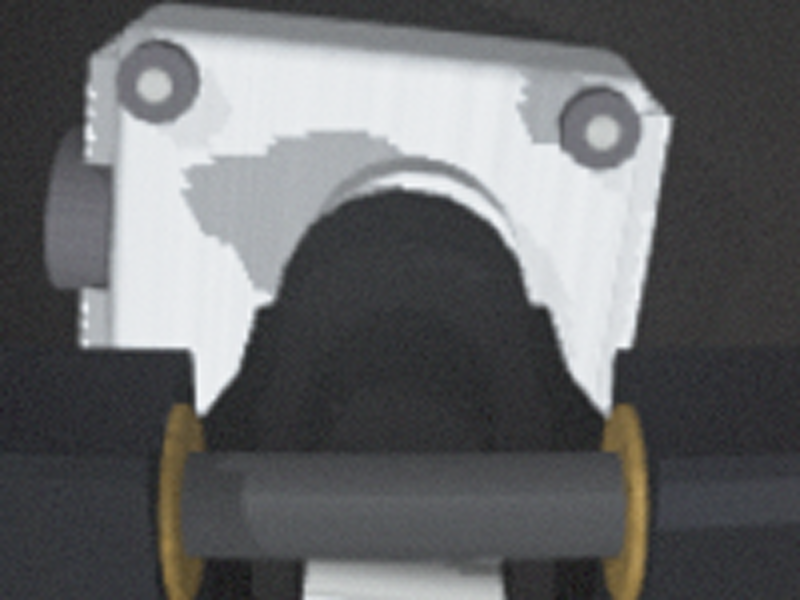

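The held cap hides the stud, and only the boss rim shows behind it. I'll step past the stud and drop a little, so that both are visible in one picture.

Emit:
jog_arm(
  deltas=[
    [-1,[0,0,25],[0,0,0]],
    [-1,[0,3,25],[0,0,0]],
    [-1,[0,0,22],[0,0,0]],
    [-1,[15,0,0],[0,0,0]],
    [-1,[15,0,0],[0,0,0]],
    [-1,[5,0,0],[0,0,0]],
    [-1,[0,0,0],[0,0,0]],
    [-1,[0,0,0],[0,0,0]],
  ],
)

```text
time_s: 9.43
eef_pos: [0.5952, -0.2445, 0.137]
ee_rot: [0.501, 0.5, 0.5, -0.5]
ft_force: [-0.5, 1.0, -0.7]
width: 0.272
```

```bash
python3 - <<'E'
from h import *
s,c=snap('wrist','w5.png'); print(s['time_s'],s['eef_pos'],s['width'],s['ft_force']);print(rot(s['ee_rot']).round(4))
im=cv2.imread('pics/w5.png')
im=np.clip(im.astype(float)*1.5,0,255).astype('uint8')
cv2.imwrite('pics/w5c.png',cv2.resize(im[130:280,242:402],None,fx=4,fy=4,interpolation=2))
E
```

```text
9.425 [ 0.595202   -0.24445189  0.13698908] 0.2724447766438874 [-0.4949663   1.04811069 -0.66853795]
[[ 8.0e-04  1.0e+00  1.1e-03]
 [-2.0e-04  1.1e-03 -1.0e+00]
 [-1.0e+00  8.0e-04  2.0e-04]]
```

View pics/w5c.png

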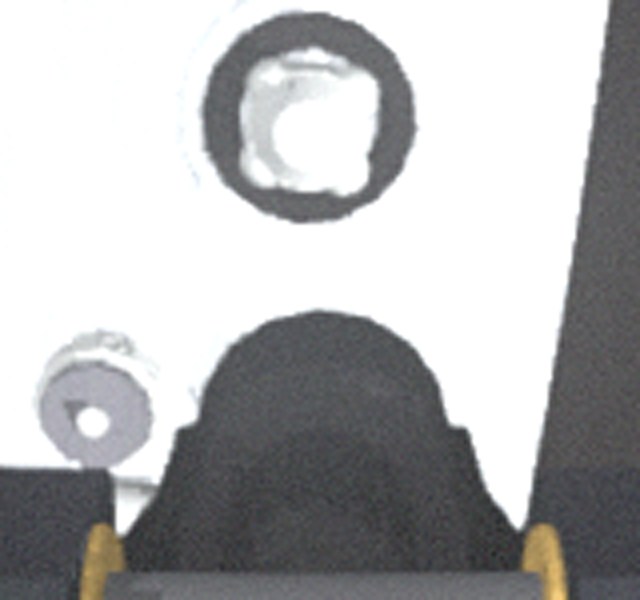

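The picture shows the seal circle centred at about (319.1,158.8). The held cap's skirt tops out at row 207.1 and is centred on column 322.3.

```bash
python3 - <<'E'
from h import *
f='w5.png'
print('seal',at(f,319.1,158.75,.066),'edges L R T B',at(f,292.6,158.7,.066),at(f,345.6,158.7,.066),at(f,319.1,132.4,.066),at(f,319.1,185.1,.066))
d=np.load('pics/'+f+'.npz'); z=d['p'][2]
# far (+Y) edge of skirt: shoulder at TCP-0.6mm, rim at TCP-28.6mm
for h in (.0006,.0286): 
  e=at(f,322.3,207.1,z-h); print('far edge if at -%g'%h,e,'-> centre off TCP',e-d['p']-[0,.021,0])
  for u in (292.4,352.4): print(at(f,u,229.6,z-h)-d['p'])
d4=np.load('pics/w4.png.npz'); z=d4['p'][2]
for h in (.0006,.0286): print('w4',at('w4.png',322.4,206.4,z-h)-d4['p']-[0,.021,0])
E
```

```text
seal [ 0.5929 -0.1997  0.066 ] edges L R T B [ 0.5728 -0.1996  0.066 ] [ 0.613  -0.1996  0.066 ] [ 0.593  -0.1797  0.066 ] [ 0.5929 -0.2202  0.066 ]
far edge if at -0.0006 [ 0.5954 -0.2165  0.1364] -> centre off TCP [ 0.000198    0.00695189 -0.00058908]
[-0.016702    0.01465189 -0.00058908]
[ 0.017098    0.01465189 -0.00058908]
far edge if at -0.0286 [ 0.5954 -0.225   0.1084] -> centre off TCP [ 0.000198   -0.00154811 -0.02858908]
[-0.019502    0.00385189 -0.02858908]
[ 0.020098    0.00395189 -0.02858908]
w4 [ 0.00024627  0.00725561 -0.00055962]
w4 [ 0.00024627 -0.00114439 -0.02855962]
```

Emit:
jog_arm(
  deltas=[
    [-1,[0,-2.5,-16],[0,0,0]],
    [-1,[0,0,-16],[0,0,0]],
    [-1,[0,0,-14],[0,0,0]],
    [-1,[0,0,0],[0,0,0]],
    [-1,[0,0,0],[0,0,0]],
    [-1,[0,0,0],[0,0,0]],
  ],
)

```text
time_s: 10.22
eef_pos: [0.5922, -0.1998, 0.1365]
ee_rot: [-0.5, -0.5, -0.5, 0.5]
ft_force: [-0.6, -0.3, -1.1]
width: 0.269
```

```bash
python3 - <<'E'
from h import *
s=ctrl.read_state(); print(s['eef_pos'],s['ft_force'],s['ft_torque']);print(rot(s['ee_rot']).round(4))
print('goal X,Y',.5929-.0002,-.1997+.0014)
E
```

```text
[ 0.5921653  -0.19977971  0.13647168] [-0.6199718  -0.3324309  -1.10669462] [-0.05540144 -0.05825814  0.02834859]
[[-1.e-04  1.e+00 -8.e-04]
 [-5.e-04 -8.e-04 -1.e+00]
 [-1.e+00 -1.e-04  5.e-04]]
goal X,Y 0.5927 -0.19829999999999998
```

Emit:
jog_arm(
  deltas=[
    [-1,[0,0.5,-1.5],[0,0,0]],
    [-1,[10,0,0],[0,0,0]],
    [-1,[9,0,0],[0,0,0]],
    [-1,[3,0,0],[0,0,0]],
    [-1,[3,0,0],[0,0,0]],
    [-1,[0,0,0],[0,0,0]],
    [-1,[0,0,0],[0,0,0]],
  ],
)

```text
time_s: 11.1
eef_pos: [0.5929, -0.1974, 0.1118]
ee_rot: [0.5, 0.5, 0.5, -0.5]
ft_force: [-0.3, 0.3, -1.4]
width: 0.274
```

```bash
python3 - <<'E'
from h import *
s=ctrl.read_state(); print(s['eef_pos'],s['ft_force'],s['ft_torque'])
E
```

```text
[ 0.59294138 -0.19735742  0.11180387] [-0.34116839  0.32337816 -1.37071268] [ 0.02866501 -0.06354995 -0.04959003]
```

Emit:
jog_arm(
  deltas=[
    [-1,[2,0,0.7],[0,0,0]],
    [-1,[2,0,0],[0,0,0]],
    [-1,[0,0,0],[0,0,0]],
    [-1,[0,0,0],[0,0,0]],
  ],
)

```text
time_s: 11.6
eef_pos: [0.5928, -0.1981, 0.1076]
ee_rot: [0.5, 0.5, 0.5, -0.5]
ft_force: [-0.6, 0.0, -0.6]
width: 0.27
```

```bash
python3 - <<'E'
from h import *
s=ctrl.read_state(); print(s['eef_pos'],s['ft_force'],s['ft_torque'])
E
```

```text
[ 0.59275391 -0.19806967  0.10755044] [-0.55665689  0.01271572 -0.55681526] [ 0.00562045 -0.09642334 -0.04839992]
```

No lateral force so far. Pressing over the balls.

Emit:
jog_arm(
  deltas=[
    [-1,[1,0,0],[0,0,0]],
    [-1,[1,0,0],[0,0,0]],
    [-1,[0,0,0],[0,0,0]],
  ],
)

```text
time_s: 11.98
eef_pos: [0.5929, -0.1986, 0.1059]
ee_rot: [0.5, 0.5, 0.5, -0.5]
ft_force: [-0.1, -1.5, 1.9]
width: 0.27
```

Emit:
jog_arm(
  deltas=[
    [-1,[1,0,0],[0,0,0]],
    [-1,[0,0,0],[0,0,0]],
  ],
)

```text
time_s: 12.22
eef_pos: [0.5931, -0.1986, 0.1052]
ee_rot: [0.5, 0.5, 0.5, -0.5]
ft_force: [-0.4, -2.2, 5.7]
width: 0.269
```

Emit:
jog_arm(
  deltas=[
    [-1,[1,0,0],[0,0,0]],
    [-1,[0,0,0],[0,0,0]],
  ],
)

```text
time_s: 12.48
eef_pos: [0.5932, -0.1987, 0.1047]
ee_rot: [0.501, 0.5, 0.499, -0.5]
ft_force: [-1.8, -1.7, 7.8]
width: 0.268
```

Emit:
jog_arm(
  deltas=[
    [-1,[1,0,0],[0,0,0]],
    [-1,[1,0,0],[0,0,0]],
    [-1,[0,0,0],[0,0,0]],
  ],
)

```text
time_s: 12.85
eef_pos: [0.5932, -0.1988, 0.103]
ee_rot: [0.501, 0.5, 0.499, -0.5]
ft_force: [-2.9, -1.5, 8.7]
width: 0.27
```

Emit:
jog_arm(
  deltas=[
    [-1,[1,0,0],[0,0,0]],
    [-1,[1,0,0],[0,0,0]],
    [-1,[0,0,0],[0,0,0]],
  ],
)

```text
time_s: 13.22
eef_pos: [0.5923, -0.1986, 0.0981]
ee_rot: [0.5, 0.5, 0.5, -0.5]
ft_force: [2.1, -2.9, -6.7]
width: 0.274
```

Emit:
jog_arm(
  deltas=[
    [-1,[1,0,0],[0,0,0]],
    [-1,[1,0,0],[0,0,0]],
    [-1,[0,0,0],[0,0,0]],
  ],
)

```text
time_s: 13.6
eef_pos: [0.5921, -0.1982, 0.0967]
ee_rot: [0.5, 0.5, 0.5, -0.5]
ft_force: [2.4, -4.2, -10.1]
width: 0.27
```

It clicked: the force dropped and the balls now pull the cap down. On to the seal.

Emit:
jog_arm(
  deltas=[
    [-1,[1,0,0],[0,0,0]],
    [-1,[1,0,0],[0,0,0]],
    [-1,[0,0,0],[0,0,0]],
  ],
)

```text
time_s: 13.98
eef_pos: [0.5926, -0.1979, 0.0957]
ee_rot: [0.5, 0.5, 0.5, -0.5]
ft_force: [-0.2, -2.1, -4.7]
width: 0.276
```

Emit:
jog_arm(
  deltas=[
    [-1,[1,0,0],[0,0,0]],
    [-1,[1,0,0],[0,0,0]],
    [-1,[0,0,0],[0,0,0]],
  ],
)

```text
time_s: 14.35
eef_pos: [0.5931, -0.1978, 0.0942]
ee_rot: [0.5, 0.5, 0.5, -0.5]
ft_force: [-2.0, -1.0, 1.1]
width: 0.269
```

Emit:
jog_arm(
  deltas=[
    [-1,[1,0,0],[0,0,0]],
    [-1,[1,0,0],[0,0,0]],
    [-1,[0,0,0],[0,0,0]],
  ],
)

```text
time_s: 14.72
eef_pos: [0.5932, -0.1979, 0.0922]
ee_rot: [0.5, 0.5, 0.5, -0.5]
ft_force: [-1.6, -0.2, 5.8]
width: 0.272
```

Emit:
jog_arm(
  deltas=[
    [-1,[1,0,0],[0,0,0]],
    [-1,[1,0,0],[0,0,0]],
    [-1,[0,0,0],[0,0,0]],
  ],
)

```text
time_s: 15.1
eef_pos: [0.5932, -0.1979, 0.0907]
ee_rot: [0.5, 0.5, 0.5, -0.5]
ft_force: [-2.3, -0.6, 7.9]
width: 0.272
```

Emit:
jog_arm(
  deltas=[
    [-1,[1,0,0],[0,0,0]],
    [-1,[1,0,0],[0,0,0]],
    [-1,[0,0,0],[0,0,0]],
    [-1,[0,0,0],[0,0,0]],
  ],
)

```text
time_s: 15.6
eef_pos: [0.5932, -0.1979, 0.0895]
ee_rot: [0.501, 0.5, 0.5, -0.5]
ft_force: [-4.6, -1.0, 10.7]
width: 0.272
```

```bash
python3 - <<'E'
from h import *
s,c=snap('wrist','w6.png'); s=ctrl.read_state(); print(s['time_s'],s['eef_pos'],s['width'],s['ft_force'],s['ft_torque'])
snap('scene','sc2.png')
im=cv2.imread('pics/w6.png')[130:280,242:402]; sc=cv2.imread('pics/sc2.png')[150:350,130:430]
a=cv2.resize(im,(400,375));b=cv2.resize(sc,(400,375)) if 0 else cv2.resize(sc[:,:213],(400,375))
cv2.imwrite('pics/fin.png',np.hstack([np.clip(a*1.5,0,255).astype('uint8'),b]))
E
```

```text
15.65 [ 0.59322987 -0.19787578  0.08946794] 0.2723644693522937 [-4.22562449 -0.88536746 13.00721622] [-0.06941795  0.99901936 -0.01740407]
```

View pics/fin.png

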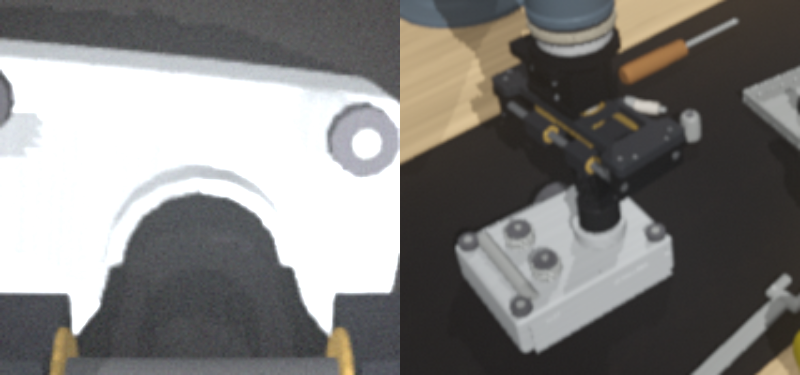

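The cap sits concentric on the boss, with the seal hidden under the skirt. I'll hold for half a second to check it is steady, then hand in.

Emit:
jog_arm(
  deltas=[
    [-1,[0.5,0,0],[0,0,0]],
    [-1,[0,0,0],[0,0,0]],
    [-1,[0,0,0],[0,0,0]],
    [-1,[0,0,0],[0,0,0]],
  ],
)

```text
time_s: 16.2
eef_pos: [0.5933, -0.1979, 0.0894]
ee_rot: [0.501, 0.5, 0.5, -0.5]
ft_force: [-5.4, -0.2, 14.0]
width: 0.271
```

```bash
python3 -c "
from h import *
s=ctrl.read_state(); print(s['eef_pos'],s['ft_force'],s['width'])
if s['ft_force'][2]>8: print(ctrl.close_job())"
```

```text
[ 0.59326574 -0.19785787  0.08940633] [-5.40420487 -0.22869105 13.98874803] 0.27129183865715756
the job is handed in; nothing more can be done
None
```

The wide black cap is on the stud, clicked past the spring balls and pressed onto the seal. I handed the job in at about 16 s with the gripper still holding it and pushing down.

- **Click:** the push rose to about 9 N. It then swung to about -10 N as the balls drew the cap down.
- **Seal:** at the end the push was about 14 N. The tool was about 5 mm below the height where the cap first meets the seal, so the seal is squeezed about as far as it goes.
- **Final picture:** the cap sits centred on the boss. Nothing outside the tray looked disturbed in the part of the scene I viewed. I did not look at the tray or small cap again after lifting the wide cap out.
- **Disagreements:** two position estimates differed by a few millimetres. The stud differed by 2.4 mm in y, and I used the later picture, taken with the arm still. The cap in the tray was out by up to 7 mm in y before gripping. A sideways force of about 5 N remained at the end.

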